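# Tip the slotted shim out of its nest and lay it in the tray

## Task

Two flat steel shims lie flush in two identical tip-up nests. Take the one with the open U-shaped slot: press down the solid end that lies over the nest's deep well until it bottoms, so that the slotted end tips up and stays up, then grip it by the raised end and lay it flat inside the empty steel tray beside the nests. Leave the other shim, with the two round holes, in its nest.

Things in the scene. Friction and masses are not known exactly. Their poses are not given: they have to be found in the camera images.
- slotted_shim_center (a point): Centre of the flat steel shim to take, 120 x 40 x 5 mm, 140 g; x along it, z normal to it. A U slot 14 mm wide, 40 deep is open at its +x end, which points roughly away from the robot. It lies level, flush with the nest's rim (z 0.055). Its part beyond shim x +6 mm lies on a deck in a close recess; the deck's edge there is the fulcrum; the rest spans an open well. Grip the raised end at x +46.
- nest_a_pad (a joint): Travel of the stiff black pad in the well that bears the slotted shim's solid (-x) end: 0 up, 0.032 m bottomed; it stays where pushed. Press the shim itself at shim x -48 mm with 5 to 10 N. Bottomed, the shim tips 24 to 30 degrees about the fulcrum, its slotted end 18 to 27 mm above the deck; let go, it stays tipped by its weight but may slide up to 11 mm down into the well.
- holed_shim_center (a point): Centre of the other shim, which must stay: same outline, but two round 14 mm holes; in an identical nest. Each nest is a fixed grey block 136 x 76 mm, 55 mm high, its well 64 mm wide inside, 40 mm deep below the shims' underside, with 6 mm walls up to rim height; the well's end wall stands 2 mm beyond the shim's -x end. The recess is 42 mm wide and 5 mm deep.
- tray: Folded steel tray, 208 mm along its x, 303 mm along its y, rim 17 mm high, fixed and empty. Origin at the centre of its underside, z up; its inner floor is 2 mm above the origin. Its long side points roughly away from the robot.

How it is judged:
On the way:
1. the slotted shim is tipped up by pressing its solid end down: pad down by more than 22 mm, shim tilted more than 17 degrees (value of joint nest_a_pad above 0.022 m and angle between slotted_shim_center's own z axis and vertical above 0.3 rad), for 0.2 s.
At the end, for the whole second after the job is handed in: The slotted shim lies flat (within 6 degrees) and at rest on the floor of the tray, inside its rim; the shim with the two holes is still within 15 mm of where it was (x of slotted_shim_center in the frame of tray between -0.085 and 0.085 m and y of slotted_shim_center in the frame of tray between -0.135 and 0.135 m and z of slotted_shim_center in the frame of tray below 0.01 m and angle between slotted_shim_center's own z axis and vertical below 0.1 rad and linear speed of slotted_shim below 0.01 m/s and distance of holed_shim_center from where it was at the start of the episode below 0.015 m); the robot touches nothing.
It fails at once if the shim with the two holes is moved by more than 15 mm (distance of holed_shim_center from where it was at the start of the episode above 0.015 m).
It also fails if it takes over 45 s, if anything falls off the work surface, if the arm or the gripper's body presses on something with over 40 N, if the wrist force passes 120 N, or if a joint passes its speed limit or range.

## Robot

A 6-joint arm with a two-finger parallel gripper is mounted at the origin on a cart in front of the work surface, level with it; the furniture and walls round the work are solid. World frame = base frame: x ahead of the robot, y to its left, z up, the work surface at z = 0. Lengths are in m, angles in rad, forces in N, time in s.
With the tool pointing down it reaches from about 0.275 to 0.85 m from the base axis. Payload 5.2 kg.
Tool frame: the origin (TCP) lies at the very end of the fingers, on their centre line; the grasp point (between the pads) lies 19 mm behind it; z points along the fingers, y is the line along which they close (so a half turn about z gives the same grasp; the last joint's range is limited). The gripper opens to 85 mm and grips with 20 to 120 N. Pads are 22 mm wide; open, the fingers measure 114 mm over their backs; the gripper's body (76 mm by 85 mm) begins 54 mm behind the grasp point. The pads swing forward as they close: fully open they stand 13 mm farther back than shut.
Start: joints at [1.072, 0.259, 1.535, -0, 1.348, -0.203], TCP at [0.16, 0.526, 0.231] pointing down, gripper open.
Joint ranges: [-3.14, 3.14], [-0.91, 2.08], [0.19, 2.58], [-1.22, 4.36], [0.22, 2.71], [-3.12, 3.12]. Speed limits (rad/s): [2.57, 2.57, 3.14, 3.14, 3.14, 3.14].

## Interface

Orientations are given as a unit quaternion [x, y, z, w].
In Python, from plant import robot, eyes, order, models gives the robot as it stands.
- The arm moves only by the tool carry_out, never from a script. Its argument "motion" is a list that holds one entry, the list of rows, each a list of 7 numbers: the shift along the tool's x, y, z in m, then the turn, a rotation vector about the tool's x, y, z in units of 5 degrees (1.0 is 5 degrees), then the opening, from -1 (shut) to 1 (fully open). A call has 1 to 5 rows; each row shifts and turns the commanded pose from where the row before left it, along the tool's axes as they then stand; what a row does not reach is not made up. A row lasts 1/12 s, in which the tool goes at most 41.7 mm and 7.16 degrees, less where a joint would pass 70% of its speed; a pose out of reach is approached as far as the arm can. A call with a gripper value outside its range is refused whole. The fingers move at their own pace and stop on an object; "grip_force" is the grip in N (left out, the last holds). Time passes only in rows, so rows that do not move let the fingers close. It gives the time, the measured TCP pose, the force, the opening and the grip force at its end, in the units of the state.
- robot.state(): the state, without advancing time (a new reading comes with each control period).
- eyes.capture(name): name is "scene" or "side" or "wrist"; returns a dict with "image" (480x640x3 uint8, blue, green, red), "camera_matrix" (3x3 intrinsics, pixels), "R" (3x3) and "t" (3): a world point X has camera coordinates R X + t; the wrist camera has in their place "tool_from_camera" (4x4, takes a point from camera to tool coordinates, whose origin is the TCP and whose axes are the flange's). Camera axes: x right, y down, z forward; pixel columns grow to the right and rows downward; lengths in m; the calibration is good to about 2 mm. A picture is of the moment at which its call begins: read the wrist's pose just before it. There is no depth.
- order.hand_in(): hands the job in; it is judged then, once.
Trained networks look in a picture, given as the dict that the camera call returned (one of the last four; its "shot" number tells which), for a name from the list of things; names that differ only in an ending like _2 or _b are one class to them, and where a whole thing is asked for, a point or a joint stands for the part that bears it (a point fixed in the world has none). Each returns a list of dicts, best first, with "confidence" (0 to 1); they miss things now and then, are a little off and sometimes report something else, mostly with a low value. They report only what shows in the picture. A call takes as long as a camera call.
- models.find_in(target, picture): "rect" ([centre column, centre row, width, height] in pixels, round what is visible of it).
- models.place_of(target, picture): "location" ([column, row] in pixels: a listed point, or the origin of a listed thing).
The state is a dict: "time": time; "q": joint angles; "joint_velocities": joint speeds; "joint_efforts": joint torques, N m; "ee_pos": TCP position; "eef_rot": TCP orientation; "ft_force": force on the tool from outside, world axes, zero at the start; "moment": the same for the moment, N m; "width": finger opening in m; "grip_force": force on a finger pad.
Only numpy, scipy, OpenCV 4.12 (cv2) and the standard library are available. Lean on these libraries where they do the work, as an engineer would, in place of code of your own. Each camera call takes 0.05 s, during which the arm holds its last target. There are 200 camera calls.

## Working session

There is one attempt and no reset: what is moved stays moved. The work goes in short steps, Python scripts to look and compute and a tool call to move; the robot and the scene stay as the last step left them, time stands still between calls to the robot, and variables do not carry over. Pictures are saved under pics/ and viewed, at most 11 in all, crops included, and the job is handed in when it is done.

Besides the shell and the picture viewer there is one more tool, called after ">>>" in YAML: its name, and indented under it one key for each argument. carry_out: Moves the arm, as the interface text tells. Its arguments: {"type":"object","properties":{"motion":{"type":"array"},"grip_force":{"type":"number"}},"required":["motion"]}

```bash
mkdir -p pics; ls; cat > h.py <<'E'
import numpy as np, cv2
from scipy.spatial.transform import Rotation as Ro
from plant import robot, eyes, order, models
def ray(p, px, st=None):
    K=p["camera_matrix"]; d=np.linalg.inv(K)@np.array([px[0],px[1],1.])
    if "R" in p:
        R=np.array(p["R"]); t=np.array(p["t"]); return -R.T@t, R.T@d
    T=np.array(p["tool_from_camera"]); W=Ro.from_quat(st["eef_rot"])
    return W.apply(T[:3,3])+np.array(st["ee_pos"]), W.apply(T[:3,:3]@d)
def onz(p,px,z,st=None):
    o,d=ray(p,px,st); return o+d*(z-o[2])/d[2]
E
python3 - <<'E'
from h import *
st=robot.state(); print(st)
ims=[]
for n in ["scene","side"]:
    p=eyes.capture(n); ims.append(p["image"]); cv2.imwrite(f"pics/{n}0.png",p["image"])
    for t,z in [("slotted_shim_center",.055),("holed_shim_center",.055),("tray",0.0)]:
        for r in models.place_of(t,p)[:2]:
            print(n,t,r["confidence"],np.round(r["location"],1),onz(p,r["location"],z).round(4))
E
```

```text
pics
{'time': 0.0, 'q': array([ 1.07220820e+00,  2.59358297e-01,  1.53608051e+00,  1.90639744e-06,
        1.34796738e+00, -2.02757594e-01]), 'joint_velocities': array([-1.08066627e-03,  1.67126546e-04, -7.89685449e-04,  5.67942750e-04,
        7.50681705e-06, -1.93594497e-03]), 'joint_efforts': array([ 1.39569427e-03, -4.46019495e+01, -2.90587288e+01, -1.63164659e-04,
        1.13810188e-02, -4.15730460e-05]), 'ee_pos': array([0.16004751, 0.52566104, 0.23046747]), 'eef_rot': array([ 1.47376631e-01,  9.89080030e-01, -8.51263626e-04, -3.12374410e-04]), 'ft_force': array([-0.40857689, -0.42288638, -0.33979244]), 'moment': array([0.01271795, 0.02782553, 0.02840067]), 'grip_force': 0.0, 'width': 0.08521778256438312}
scene slotted_shim_center 0.63 [318.5 278.2] [0.5163 0.1479 0.055 ]
scene holed_shim_center 0.89 [402.9 328.4] [ 0.562  -0.0133  0.055 ]
scene tray 0.95 [261.1 213.5] [0.5518 0.4162 0.    ]
side slotted_shim_center 0.88 [323.  238.2] [0.5187 0.1572 0.055 ]
side holed_shim_center 0.91 [296.2 183.5] [ 0.5639 -0.012   0.055 ]
side tray 0.8 [309.7 383.1] [0.5539 0.4186 0.    ]
```

View pics/scene0.png

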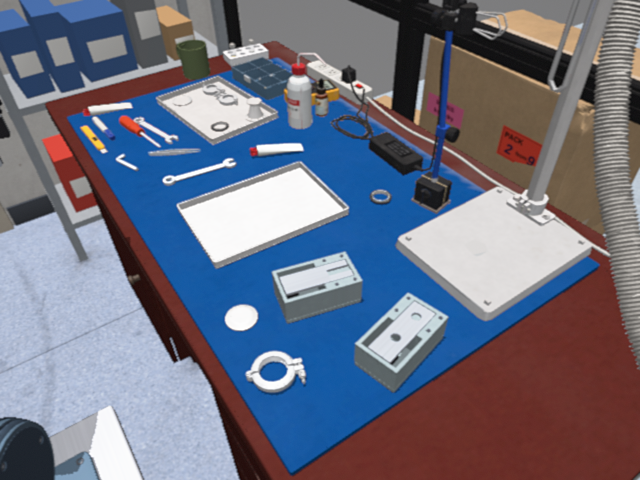

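View pics/side0.png

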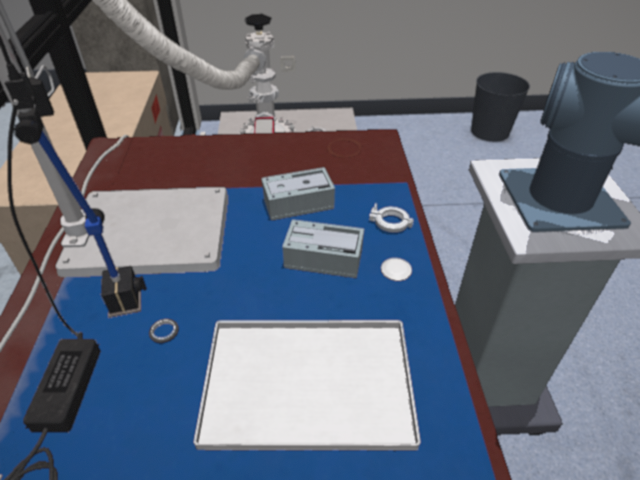

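The slotted shim is in the left nest (scene px 318,278), with its slot pointing to +x. The tray (scene px 261,213) is to its left, and the holed shim is in the right nest (403,328). I'll move above the slotted nest for a close look.

>>> carry_out:
  motion:
    - [[-0.032, -0.019, -0.004, 0, 0, 0, 1], [-0.032, -0.019, -0.004, 0, 0, 0, 1], [-0.032, -0.019, -0.004, 0, 0, 0, 1], [-0.032, -0.019, -0.004, 0, 0, 0, 1], [-0.032, -0.019, -0.004, 0, 0, 0, 1]]

```text
time: 0.82
ee_pos: [0.2863, 0.3873, 0.2516]
eef_rot: [0.147, 0.989, 0.0, 0.0]
ft_force: [0.9, 0.6, -0.2]
width: 0.0855
grip_force: 0.0
```

>>> carry_out:
  motion:
    - [[-0.032, -0.019, -0.004, 0, 0, 0, 1], [-0.032, -0.019, -0.004, 0, 0, 0, 1], [-0.032, -0.019, -0.004, 0, 0, 0, 1], [-0.032, -0.019, -0.004, 0, 0, 0, 1], [-0.032, -0.019, -0.004, 0, 0, 0, 1]]

```text
time: 1.23
ee_pos: [0.4119, 0.2495, 0.2717]
eef_rot: [0.147, 0.989, 0.0, 0.0]
ft_force: [-0.1, 0.5, -0.5]
width: 0.0854
grip_force: 0.0
```

>>> carry_out:
  motion:
    - [[-0.032, -0.019, -0.004, 0, 0, 0, 1], [-0.032, -0.019, -0.004, 0, 0, 0, 1], [0, 0, 0, 0, 0, 0, -1], [0, 0, 0, 0, 0, 0, -1], [0, 0, 0, 0, 0, 0, -1]]

```text
time: 1.65
ee_pos: [0.4608, 0.1962, 0.2791]
eef_rot: [0.148, 0.989, 0.0, -0.0]
ft_force: [-0.1, 1.0, 0.6]
width: 0.0516
grip_force: 0.0
```

```bash
python3 - <<'E'
from h import *
st=robot.state(); print(st["time"],st["ee_pos"],st["eef_rot"],st["width"],st["ft_force"])
p=eyes.capture("wrist"); cv2.imwrite("pics/w1.png",p["image"]); print(np.array(p["tool_from_camera"]).round(3).tolist())
for t,z in [("slotted_shim_center",.055),("holed_shim_center",.055),("tray",0.0)]:
    for r in models.place_of(t,p)[:2]:
        print(t,r["confidence"],np.round(r["location"],1),onz(p,r["location"],z,st).round(4))
E
```

```text
1.65 [0.46077823 0.1961712  0.27907171] [ 1.47838003e-01  9.89011458e-01  1.38278429e-04 -4.92445063e-04] 0.05164631710411768 [-0.10516767  1.03729411  0.60272905]
[[0.0, -0.956, -0.294, 0.073], [1.0, -0.0, 0.001, 0.001], [-0.001, -0.294, 0.956, -0.143], [0.0, 0.0, 0.0, 1.0]]
slotted_shim_center 0.96 [296. 266.] [0.5194 0.1537 0.055 ]
holed_shim_center 0.73 [166.8 339.5] [ 0.5611 -0.0134  0.055 ]
tray 0.79 [523.  213.7] [0.5541 0.4176 0.    ]
```

View pics/w1.png

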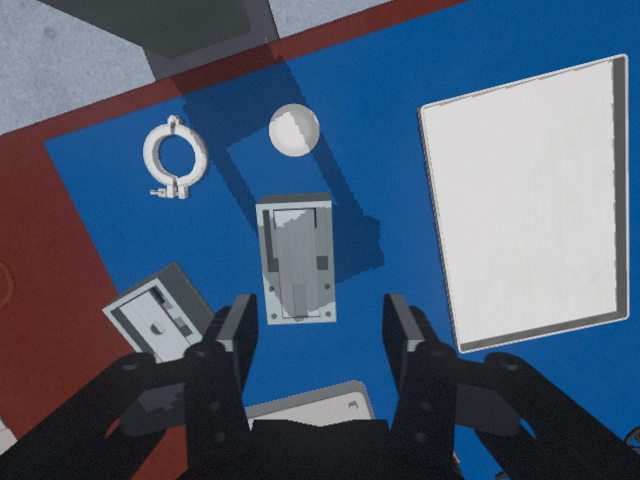

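The wrist view shows the slotted nest at px (257–336, 195–325), with the shim's slotted end at the bottom (away from the robot). I'll enlarge it to get the yaw.

```bash
python3 - <<'E'
from h import *
im=cv2.imread("pics/w1.png")[185:335,240:350]
im=cv2.convertScaleAbs(im,alpha=1.3)
cv2.imwrite("pics/w1c.png",cv2.resize(im,None,fx=4,fy=4,interpolation=cv2.INTER_CUBIC))
E
```

```text
(no output)
```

View pics/w1c.png

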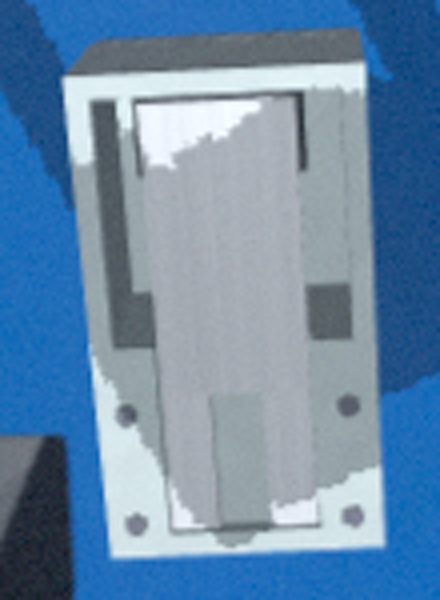

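```bash
cat >> h.py <<'E'
def plan(pos, xdir, tilt=0):
    """shift in tool axes to pos; yaw so that tool x lies along -xdir(yaw rad)"""
    st=robot.state(); R=Ro.from_quat(st["eef_rot"])
    d=R.inv().apply(np.array(pos)-st["ee_pos"])
    c,s=np.cos(xdir),np.sin(xdir)
    T=np.array([[-c,s,0],[-s,-c,0],[0,0,-1]])  # cols: tool x=-u, y=?, z down
    T=np.column_stack([[-c,-s,0],[-s,c,0],[0,0,-1]])
    T=Ro.from_matrix(T)*Ro.from_euler('y',tilt)
    rv=(R.inv()*T).as_rotvec()
    print("shift",d.round(4),"turn units",(np.degrees(rv)/5).round(2)); return d,rv
E
python3 - <<'E'
from h import *
st=dict(ee_pos=[0.46077823,0.1961712,0.27907171],eef_rot=[.147838,.98901,.000138,-.000492])
p=eyes.capture("wrist")
q=np.array([(137,97),(298,95),(170,530),(320,524),(65,75),(365,63),(110,557),(383,545)])/4+[240,185]
P=np.array([onz(p,a,.055,st) for a in q]); print(P.round(4))
for k in (0,4):
    a=(P[k]+P[k+1])/2; b=(P[k+2]+P[k+3])/2; u=b-a
    w=P[k]-P[k+1]; w2=P[k+2]-P[k+3]
    print((a+b)/2, np.hypot(*u[:2]), np.arctan2(u[1],u[0]), np.linalg.norm(w),np.linalg.norm(w2))
st=robot.state(); print(st["time"],st["width"],st["ee_pos"])
# tray axes by corners seen
T=[onz(p,a,.017,st) for a in [(420,107),(627,56),(628,318),(461,350)]]; print(np.array(T).round(3))
E
```

```text
[[0.4546 0.1516 0.055 ]
 [0.466  0.1907 0.055 ]
 [0.573  0.1204 0.055 ]
 [0.5834 0.1607 0.055 ]
 [0.444  0.1362 0.055 ]
 [0.4631 0.2092 0.055 ]
 [0.5761 0.1018 0.055 ]
 [0.5948 0.1755 0.055 ]]
[0.51926893 0.15587878 0.055     ] 0.12179047475131098 -0.25404733417302433 0.04069728722753359 0.04158171237976643
[0.51949107 0.15567917 0.055     ] 0.13619452286911507 -0.25263733738217065 0.0755217082407812 0.0761027434419784
1.9 0.012173450884922431 [0.46031417 0.19709399 0.27932428]
[[0.403 0.324 0.017]
 [0.415 0.531 0.017]
 [0.715 0.516 0.017]
 [0.701 0.312 0.017]]
```

The shim centre is at (0.519, 0.156) with yaw -0.253, and the tray spans x 0.40–0.71, y 0.32–0.53. Next I'll go above the press point with the fingers shut.

```bash
python3 - <<'E'
from h import *
plan([.4725,.168,.085],-.253)
E
```

```text
shift [-0.0201 -0.0243  0.1943] turn units [ 0.   -0.   -0.47]
```

>>> carry_out:
  motion:
    - [[-0.004, -0.005, 0.036, 0, 0, 0, -1], [-0.004, -0.005, 0.036, 0, 0, 0, -1], [-0.004, -0.005, 0.036, 0, 0, 0, -1], [-0.004, -0.005, 0.036, 0, 0, 0, -1], [-0.004, -0.004, 0.036, 0, 0, -0.47, -1]]

```text
time: 2.32
ee_pos: [0.4729, 0.1679, 0.0982]
eef_rot: [0.126, 0.992, 0.0, 0.001]
ft_force: [0.0, 0.1, -0.5]
width: -0.0
grip_force: 0.0
```

>>> carry_out:
  motion:
    - [[0, 0, 0.014, 0, 0, 0, -1], [0, 0, 0, 0, 0, 0, -1], [0, 0, 0, 0, 0, 0, -1]]

```text
time: 2.57
ee_pos: [0.4727, 0.1679, 0.085]
eef_rot: [0.127, 0.992, -0.0, -0.001]
ft_force: [-0.6, 0.4, 0.5]
width: -0.0
grip_force: 0.0
```

```bash
python3 - <<'E'
from h import *
plan([.4725,.168,.056],-.253); st=robot.state(); print(st["time"],st["width"],st["ft_force"])
p=eyes.capture("side"); cv2.imwrite("pics/s2.png",cv2.resize(p["image"][150:320,220:440],None,fx=3,fy=3))
E
```

```text
shift [0.0002 0.0001 0.029 ] turn units [-0.01 -0.02 -0.01]
2.5667 -4.3049642567758544e-05 [-0.59856359  0.35915011  0.51717485]
```

View pics/s2.png

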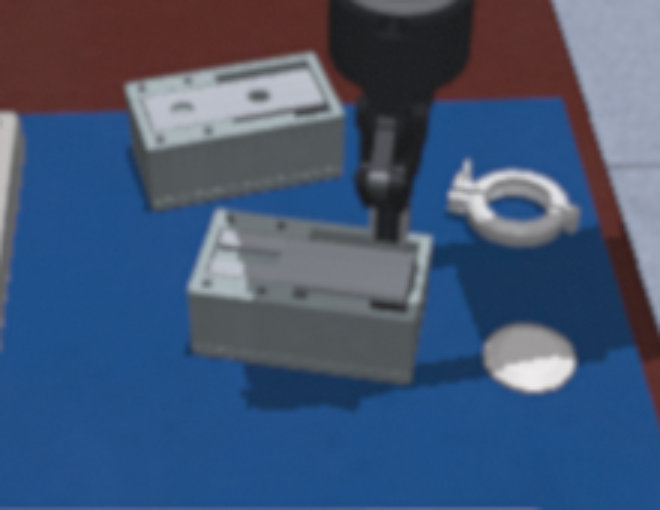

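The shut fingers hang above the solid end of the slotted shim (crop px 390,235). I'll lower them gently.

>>> carry_out:
  motion:
    - [[0, 0, 0.014, 0, 0, 0, -1], [0, 0, 0.012, 0, 0, 0, -1], [0, 0, 0.003, 0, 0, 0, -1], [0, 0, 0.002, 0, 0, 0, -1], [0, 0, 0.001, 0, 0, 0, -1]]

```text
time: 3.03
ee_pos: [0.4741, 0.1677, 0.0547]
eef_rot: [0.127, 0.992, 0.0, 0.001]
ft_force: [-2.6, 0.0, 5.5]
width: -0.0002
grip_force: 2.5
```

>>> carry_out:
  motion:
    - [[0, 0, 0.003, 0, 0, 0, -1], [0, 0, 0.002, 0, 0, 0, -1], [0, 0, 0.002, 0, 0, 0, -1]]

```text
time: 3.28
ee_pos: [0.4739, 0.1678, 0.0479]
eef_rot: [0.127, 0.992, 0.0, 0.001]
ft_force: [-1.7, 0.5, 5.9]
width: -0.0003
grip_force: 3.2
```

>>> carry_out:
  motion:
    - [[0, 0, 0.003, 0, 0, 0, -1], [0, 0, 0.003, 0, 0, 0, -1], [0, 0, 0.003, 0, 0, 0, -1]]

```text
time: 3.53
ee_pos: [0.4746, 0.1677, 0.0391]
eef_rot: [0.127, 0.992, 0.0, 0.002]
ft_force: [-1.7, 0.1, 6.6]
width: 0.0003
grip_force: 3.4
```

>>> carry_out:
  motion:
    - [[0, 0, 0.002, 0, 0, 0, -1], [0, 0, 0.002, 0, 0, 0, -1], [0, 0, 0, 0, 0, 0, -1]]

```text
time: 3.78
ee_pos: [0.4743, 0.1677, 0.0348]
eef_rot: [0.127, 0.992, 0.0, 0.001]
ft_force: [-0.4, 0.8, 4.1]
width: -0.0002
grip_force: 2.0
```

>>> carry_out:
  motion:
    - [[0, 0, 0.0015, 0, 0, 0, -1], [0, 0, 0.0015, 0, 0, 0, -1]]

```text
time: 3.95
ee_pos: [0.4744, 0.1677, 0.0322]
eef_rot: [0.127, 0.992, 0.0, 0.001]
ft_force: [-4.2, -0.1, 21.5]
width: -0.0
grip_force: 10.9
```

>>> carry_out:
  motion:
    - [[0, 0, 0.0015, 0, 0, 0, -1], [0, 0, 0.001, 0, 0, 0, -1]]

```text
time: 4.12
ee_pos: [0.4746, 0.1678, 0.0317]
eef_rot: [0.127, 0.992, 0.0, 0.002]
ft_force: [-11.7, -1.1, 38.9]
width: 0.0
grip_force: 19.8
```

It has bottomed out. I'll ease off, hold briefly, withdraw, open the gripper and look.

>>> carry_out:
  motion:
    - [[0, 0, -0.0025, 0, 0, 0, -1], [0, 0, 0, 0, 0, 0, -1], [0, 0, 0, 0, 0, 0, -1], [0, 0, 0, 0, 0, 0, -1]]

```text
time: 4.45
ee_pos: [0.4745, 0.1677, 0.0325]
eef_rot: [0.127, 0.992, 0.0, 0.002]
ft_force: [-4.3, 0.3, 12.0]
width: 0.0002
grip_force: 6.3
```

>>> carry_out:
  motion:
    - [[0, 0, -0.004, 0, 0, 0, -1], [0, 0, -0.01, 0, 0, 0, -1], [0, 0, -0.02, 0, 0, 0, -1], [0, 0, -0.03, 0, 0, 0, -1], [0, 0, -0.035, 0, 0, 0, 1]]

```text
time: 4.87
ee_pos: [0.4721, 0.1671, 0.1299]
eef_rot: [0.127, 0.992, -0.0, -0.001]
ft_force: [0.8, 0.2, -0.4]
width: 0.0112
grip_force: 0.0
```

>>> carry_out:
  motion:
    - [[0.012, 0, -0.035, 0, 0, 0, 1], [0.012, 0, -0.035, 0, 0, 0, 1], [0, 0, 0, 0, 0, 0, 1], [0, 0, 0, 0, 0, 0, 1], [0, 0, 0, 0, 0, 0, 1]]

```text
time: 5.28
ee_pos: [0.45, 0.1733, 0.1998]
eef_rot: [0.127, 0.992, 0.0, 0.001]
ft_force: [0.5, 0.1, -0.9]
width: 0.0722
grip_force: 0.0
```

```bash
python3 - <<'E'
from h import *
st=robot.state(); print(st["time"],st["ee_pos"],st["width"],st["ft_force"])
p=eyes.capture("wrist"); s=eyes.capture("side"); c=eyes.capture("scene")
for n,q,S in [("w",p,st),("s",s,None),("c",c,None)]:
    for r in models.place_of("slotted_shim_center",q)[:1]: print(n,r["confidence"],r["location"],onz(q,r["location"],.055,S).round(4))
i=p["image"]; cv2.imwrite("pics/w3f.png",i); cv2.imwrite("pics/s3f.png",s["image"])
a=cv2.resize(i[150:360,230:400],None,fx=2.8,fy=2.8,interpolation=cv2.INTER_CUBIC)[:588,:476]
b=cv2.resize(s["image"][200:290,270:375],None,fx=3,fy=3,interpolation=cv2.INTER_CUBIC)
d=cv2.resize(c["image"][240:330,262:367],None,fx=3,fy=3,interpolation=cv2.INTER_CUBIC)
can=np.zeros((588,791,3),np.uint8); can[:a.shape[0],:a.shape[1]]=a; can[:270,476:]=b; can[290:560,476:]=d
cv2.imwrite("pics/m3.png",can)
E
```

```text
5.2833 [0.45004591 0.17332408 0.19976935] 0.07218954419051886 [ 0.51162598  0.130145   -0.86888759]
w 0.63 [314.9, 296.4] [0.5133 0.1541 0.055 ]
s 0.9 [328.1, 239.4] [0.5097 0.1609 0.055 ]
c 0.83 [314.4, 279.2] [0.5093 0.15   0.055 ]
```

View pics/m3.png

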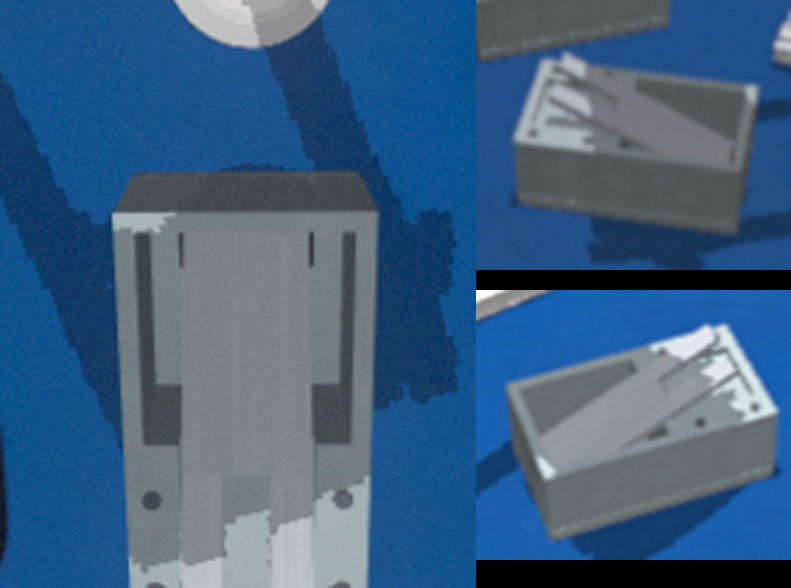

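```bash
python3 - <<'E'
from h import *
s=eyes.capture("side"); c=eyes.capture("scene")
def P(p): return p["camera_matrix"]@np.column_stack([p["R"],p["t"]])
u=np.array([np.cos(-.253),np.sin(-.253),0]); v=np.array([-u[1],u[0],0]); C=np.array([.5192,.1558,.05])
for a,b in [((296.7,232),(338.7,252.7)),((299.7,219.3),(346.3,263.3))]:
    X=cv2.triangulatePoints(P(s),P(c),np.array(a,float),np.array(b,float))[:,0]; X=X[:3]/X[3]
    print(X.round(4),"nest x,y,z",(X-C)@u,(X-C)@v,X[2]-.05)
print("bias check nest"); 
# predicted tip midpoints & pixels for slides
for sl in (0,5,10):
  for deg in (24,27,30):
    th=np.radians(deg); out=[]
    for y in (13.5,-13.5):
        d=(54-sl)/1e3; w=C+u*(.006+d*np.cos(th)-.0025*np.sin(th))+v*y/1e3+np.array([0,0,d*np.sin(th)+.0025*np.cos(th)])
        for q in (s,c):
            h=P(q)@np.r_[w,1]; out+=list((h[:2]/h[2]).round(1))
    print(sl,deg,out)
E
```

```text
[0.5665 0.1607 0.0761] nest x,y,z 0.04459520516398072 0.01662894651036552 0.026077540635699684
[0.5601 0.1302 0.0792] nest x,y,z 0.04604394945418783 -0.014588906089285416 0.029232211718868265
bias check nest
0 24 [np.float64(291.4), np.float64(230.7), np.float64(344.2), np.float64(253.5), np.float64(294.9), np.float64(221.1), np.float64(350.2), np.float64(263.9)]
0 27 [np.float64(292.0), np.float64(229.8), np.float64(343.5), np.float64(252.6), np.float64(295.6), np.float64(220.1), np.float64(349.5), np.float64(263.0)]
0 30 [np.float64(292.8), np.float64(228.8), np.float64(342.7), np.float64(251.8), np.float64(296.3), np.float64(219.2), np.float64(348.7), np.float64(262.2)]
5 24 [np.float64(293.9), np.float64(231.9), np.float64(341.7), np.float64(255.0), np.float64(297.4), np.float64(222.2), np.float64(347.7), np.float64(265.4)]
5 27 [np.float64(294.5), np.float64(231.0), np.float64(341.0), np.float64(254.2), np.float64(298.0), np.float64(221.4), np.float64(347.0), np.float64(264.7)]
5 30 [np.float64(295.2), np.float64(230.2), np.float64(340.3), np.float64(253.5), np.float64(298.7), np.float64(220.5), np.float64(346.3), np.float64(263.9)]
10 24 [np.float64(296.4), np.float64(233.1), np.float64(339.2), np.float64(256.5), np.float64(299.8), np.float64(223.4), np.float64(345.1), np.float64(267.0)]
10 27 [np.float64(297.0), np.float64(232.3), np.float64(338.6), np.float64(255.8), np.float64(300.4), np.float64(222.6), np.float64(344.5), np.float64(266.3)]
10 30 [np.float64(297.6), np.float64(231.6), np.float64(338.0), np.float64(255.2), np.float64(301.0), np.float64(221.9), np.float64(343.9), np.float64(265.7)]
```

The shim is tipped about 29° and has slid roughly 7 mm. Its tip is near nest x 46 mm, 26 mm above the deck. I'll plan a grasp with the tool perpendicular to the shim.

```bash
python3 - <<'E'
from h import *
u=np.array([np.cos(-.253),np.sin(-.253),0]); C=np.array([.5192,.1558,0])
g=C+u*.0416+[0,0,.0601]; th=np.radians(28); tz=np.sin(th)*u-np.cos(th)*np.array([0,0,1])
print(g); plan(g-.05*tz,-.253,-th); print(robot.state()["q"].round(2))
E
```

```text
[0.5594757  0.14538712 0.0601    ]
shift [-0.0897  0.0007  0.0942] turn units [-0.01 -5.62 -0.02]
[ 0.14  0.16  1.74 -0.    1.24 -1.18]
```

>>> carry_out:
  motion:
    - [[-0.022, 0, 0.02, 0, 0, 0, 1], [-0.022, 0, 0.02, 0, 0, 0, 1], [-0.022, 0, 0.025, 0, 0, 0, 1], [-0.024, 0.001, 0.029, 0, 0, 0, 1]]

```text
time: 6.02
ee_pos: [0.539, 0.1515, 0.1051]
eef_rot: [0.127, 0.992, 0.0, 0.001]
ft_force: [-0.2, 0.3, 0.4]
width: 0.0856
grip_force: 0.0
```

>>> carry_out:
  motion:
    - [[0, 0, 0, 0, -1.4, 0, 1], [0, 0, 0, 0, -1.4, 0, 1], [0, 0, 0, 0, -1.4, 0, 1], [0, 0, 0, 0, -1.4, 0, 1], [0, 0, 0, 0, 0, 0, 1]]

```text
time: 6.43
ee_pos: [0.5326, 0.1494, 0.1017]
eef_rot: [0.124, 0.966, -0.033, 0.224]
ft_force: [-1.5, -0.6, -0.9]
width: 0.0855
grip_force: 0.0
```

```bash
python3 - <<'E'
from h import *
u=np.array([np.cos(-.253),np.sin(-.253),0]); C=np.array([.5192,.1558,0])
g=C+u*.0416+[0,0,.0601]; th=np.radians(28)
plan(g,-.253,-th); print(robot.state()["q"].round(2))
p=eyes.capture("wrist"); s=eyes.capture("side")
can=np.hstack([cv2.resize(p["image"],(480,360)),cv2.resize(s["image"][180:300,270:375],None,fx=3,fy=3)]); cv2.imwrite("pics/m4.png",can)
E
```

```text
shift [-0.0059  0.0033  0.0492] turn units [-0.12 -0.37  0.  ]
[ 0.2   0.24  2.03 -0.44  0.5  -0.76]
```

View pics/m4.png

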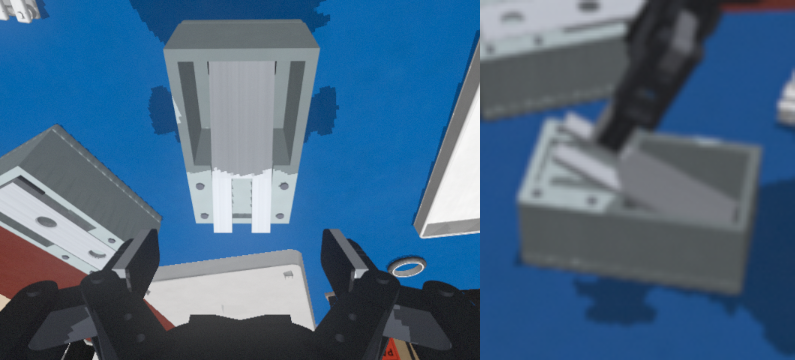

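>>> carry_out:
  motion:
    - [[-0.003, 0.002, 0.012, 0, 0, 0, 1], [-0.003, 0.001, 0.012, 0, 0, 0, 1], [0, 0, 0, 0, 0, 0, 1]]

```text
time: 6.78
ee_pos: [0.5569, 0.1477, 0.0863]
eef_rot: [0.126, 0.966, -0.032, 0.226]
ft_force: [0.7, -0.6, -0.5]
width: 0.0853
grip_force: 0.0
```

```bash
python3 - <<'E'
from h import *
u=np.array([np.cos(-.253),np.sin(-.253),0]);v=np.array([-u[1],u[0],0]); C=np.array([.5192,.1558,0])
g=C+u*.0416+[0,0,.0601]; th=np.radians(28)
plan(g,-.253,-th); st=robot.state(); print(st["q"].round(2),st["ee_pos"])
p=eyes.capture("wrist"); im=p["image"].copy()
T=np.array(p["tool_from_camera"]); W=Ro.from_quat(st["eef_rot"])
for sl in (4,8):
  for y in (20,7,-7,-20):
    t=np.radians(29); d=(54-sl)/1e3
    X=C+u*(.006+d*np.cos(t)-.005*np.sin(t))+v*y/1e3+np.array([0,0,.05+d*np.sin(t)+.005*np.cos(t)])
    q=W.inv().apply(X-st["ee_pos"]); q=T[:3,:3].T@(q-T[:3,3]); q=p["camera_matrix"]@q; q=q[:2]/q[2]
    cv2.circle(im,tuple(int(round(a)) for a in q),2,(0,0,255) if sl==4 else (0,200,0),-1); print(sl,y,q.round(1))
cv2.imwrite("pics/m5.png",cv2.resize(im[100:400,150:520],None,fx=2,fy=2))
E
```

```text
shift [ 0.0089 -0.0014  0.0249] turn units [-0.08 -0.33 -0.05]
[ 0.19  0.3   2.   -0.45  0.46 -0.76] [0.55687717 0.14768434 0.08632281]
4 20 [357.6 303.6]
4 7 [329.1 303.7]
4 -7 [298.5 303.7]
4 -20 [270.1 303.8]
8 20 [357.8 295.5]
8 7 [329.1 295.5]
8 -7 [298.3 295.6]
8 -20 [269.7 295.6]
```

View pics/m5.png

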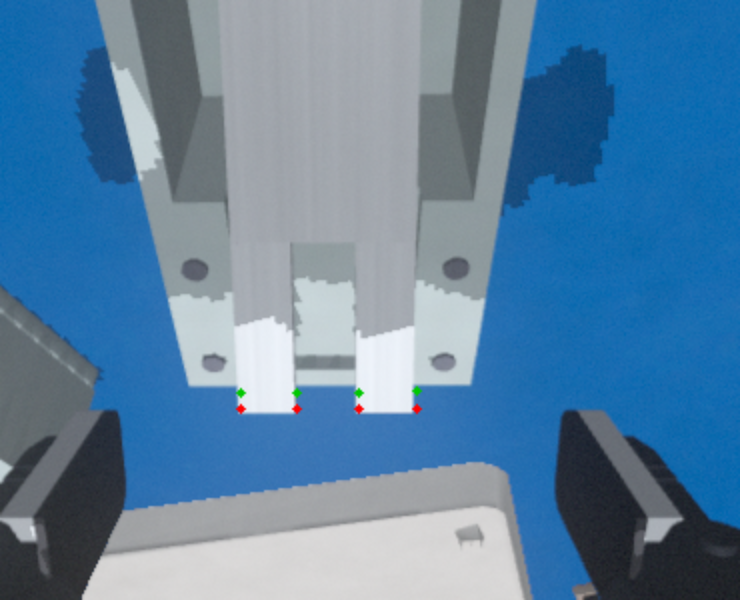

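The red markers (3–4 mm slide) match the prong ends, and the fingers straddle the shim symmetrically. I'll go in and grip.

>>> carry_out:
  motion:
    - [[0.004, -0.001, 0.01, 0, 0, 0, 1], [0.003, 0, 0.009, 0, 0, 0, 1], [0, 0, 0.005, 0, 0, 0, 1], [0, 0, 0, 0, 0, 0, 1]]

```text
time: 7.17
ee_pos: [0.5586, 0.1454, 0.0614]
eef_rot: [0.126, 0.966, -0.032, 0.225]
ft_force: [-0.4, -0.3, 0.7]
width: 0.0853
grip_force: 0.0
```

```bash
python3 - <<'E'
from h import *
u=np.array([np.cos(-.253),np.sin(-.253),0]); C=np.array([.5192,.1558,0])
g=C+u*.0434+[0,0,.0611]; th=np.radians(28)
plan(g,-.253,-th)
E
```

```text
shift [-0.0023  0.0002  0.0015] turn units [-0.09 -0.34 -0.04]
```

>>> carry_out:
  motion:
    - [[-0.002, 0, 0.001, 0, 0, 0, -1], [0, 0, 0, 0, 0, 0, -1], [0, 0, 0, 0, 0, 0, -1], [0, 0, 0, 0, 0, 0, -1], [0, 0, 0, 0, 0, 0, -1]]
  grip_force: 60

```text
time: 7.58
ee_pos: [0.5604, 0.1452, 0.0622]
eef_rot: [0.125, 0.965, -0.032, 0.226]
ft_force: [-0.8, -0.9, 3.7]
width: 0.038
grip_force: 59.6
```

>>> carry_out:
  motion:
    - [[0, 0, 0, 0, 0, 0, -1], [0, 0, 0, 0, 0, 0, -1], [0, 0, 0, 0, 0, 0, -1]]

```text
time: 7.83
ee_pos: [0.5604, 0.1452, 0.0621]
eef_rot: [0.125, 0.965, -0.032, 0.226]
ft_force: [-1.1, -3.3, 4.7]
width: 0.0382
grip_force: 59.7
```

>>> carry_out:
  motion:
    - [[-0.003, 0, -0.005, 0, 0, 0, -1], [-0.004, 0, -0.009, 0, 0, 0, -1], [-0.005, 0, -0.01, 0, 0, 0, -1], [-0.006, 0, -0.012, 0, 0, 0, -1], [-0.007, 0, -0.014, 0, 0, 0, -1]]

```text
time: 8.25
ee_pos: [0.5594, 0.1459, 0.1169]
eef_rot: [0.125, 0.966, -0.032, 0.224]
ft_force: [-0.0, -0.2, -1.0]
width: 0.0381
grip_force: 60.2
```

>>> carry_out:
  motion:
    - [[-0.008, 0, -0.018, 0, 0, 0, -1], [-0.01, 0, -0.022, 0, 0, 0, -1], [-0.01, 0, -0.022, 0, 0, 0, -1], [-0.008, 0, -0.016, 0, 0, 0, -1]]

```text
time: 8.58
ee_pos: [0.5581, 0.1474, 0.2051]
eef_rot: [0.125, 0.966, -0.031, 0.226]
ft_force: [0.9, -0.6, -1.5]
width: 0.0377
grip_force: 60.2
```

```bash
python3 - <<'E'
from h import *
st=robot.state(); print(st["time"],st["ee_pos"],st["q"].round(2),st["width"],st["ft_force"])
p=eyes.capture("wrist"); s=eyes.capture("side"); c=eyes.capture("scene")
can=np.hstack([cv2.resize(p["image"],(400,300)),cv2.resize(s["image"],(400,300))])
can=np.vstack([can,np.hstack([cv2.resize(c["image"],(400,300)),cv2.resize(s["image"][120:300,230:470],(400,300))])]); cv2.imwrite("pics/m6.png",can)
for t in("holed_shim_center",): print(onz(c,models.place_of(t,c)[0]["location"],.055))
E
```

```text
8.5833 [0.55813056 0.14738439 0.20513985] [ 0.18  0.13  1.86 -0.29  0.75 -0.96] 0.03772269032368349 [ 0.88837884 -0.55967235 -1.54795866]
[ 0.56534982 -0.00722763  0.055     ]
```

View pics/m6.png

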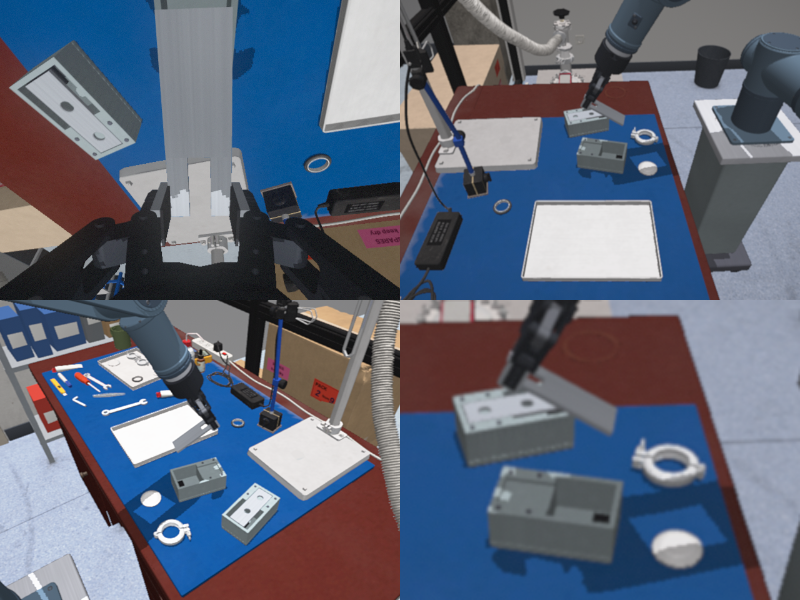

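The shim is held firmly by its slotted end and the holed shim is undisturbed. Now I'll level the tool and carry it over the tray.

>>> carry_out:
  motion:
    - [[0, 0, 0, 0, 1.4, 0, -1], [0, 0, 0, 0, 1.4, 0, -1], [0, 0, 0, 0, 1.4, 0, -1], [0, 0, 0, 0, 1.4, 0, -1], [0, 0, 0, 0, 0, 0, -1]]

```text
time: 9.2
ee_pos: [0.5603, 0.1449, 0.1997]
eef_rot: [0.131, 0.991, -0.001, -0.019]
ft_force: [0.6, -0.4, -2.9]
width: 0.0379
grip_force: 60.3
```

>>> carry_out:
  motion:
    - [[0.003, 0.025, 0, 0, 0, 0, -1], [0.003, 0.035, 0, 0, 0, 0, -1], [0.003, 0.037, 0, 0, 0, 0, -1], [0.003, 0.037, 0, 0, 0, 0, -1], [0.003, 0.037, 0, 0, 0, 0, -1]]

```text
time: 9.62
ee_pos: [0.5866, 0.3171, 0.2007]
eef_rot: [0.13, 0.991, -0.001, -0.015]
ft_force: [0.4, -0.7, -1.0]
width: 0.0382
grip_force: 60.4
```

>>> carry_out:
  motion:
    - [[0.003, 0.037, 0, 0, 0, 0, -1], [0.003, 0.035, 0, 0, 0, 0, -1], [0.002, 0.02, 0, 0, 0, 0, -1], [0, 0, 0, 0, 0, 0, -1]]

```text
time: 9.95
ee_pos: [0.6016, 0.4116, 0.1994]
eef_rot: [0.127, 0.992, -0.001, -0.015]
ft_force: [-0.7, 0.0, -1.7]
width: 0.0377
grip_force: 60.5
```

```bash
python3 - <<'E'
from h import *
plan([.602,.408,.06],-.253); st=robot.state(); print(st["time"],st["ee_pos"],st["width"])
s=eyes.capture("side"); c=eyes.capture("scene")
can=np.hstack([cv2.resize(s["image"][150:450,170:470],(400,400)),cv2.resize(c["image"][80:320,140:380],(400,400))]); cv2.imwrite("pics/m7.png",can)
E
```

```text
shift [-0.0054 -0.0027  0.1393] turn units [-0.06 -0.34 -0.02]
9.95 [0.60158195 0.41155512 0.19938901] 0.0377412924459521
```

View pics/m7.png

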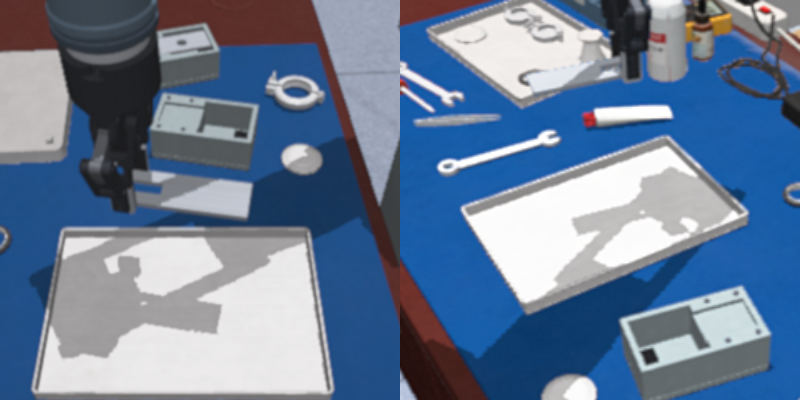

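The shim is held level above the tray. I'll lower it.

>>> carry_out:
  motion:
    - [[0, 0, 0.035, 0, 0, 0, -1], [0, 0, 0.035, 0, 0, 0, -1], [0, 0, 0.035, 0, 0, 0, -1], [0, 0, 0.035, 0, 0, 0, -1], [0, 0, 0.025, 0, 0, 0, -1]]

```text
time: 10.47
ee_pos: [0.5965, 0.4044, 0.0338]
eef_rot: [0.13, 0.991, -0.002, -0.016]
ft_force: [-0.6, -0.6, -1.7]
width: 0.0375
grip_force: 60.6
```

>>> carry_out:
  motion:
    - [[0, 0, 0.01, 0, 0, 0, -1], [0, 0, 0.007, 0, 0, 0, -1], [0, 0, 0.003, 0, 0, 0, -1], [0, 0, 0, 0, 0, 0, -1]]

```text
time: 10.8
ee_pos: [0.5989, 0.407, 0.0188]
eef_rot: [0.129, 0.991, -0.0, -0.014]
ft_force: [0.2, 0.1, -1.1]
width: 0.0384
grip_force: 60.6
```

>>> carry_out:
  motion:
    - [[0, 0, 0.004, 0, 0, 0, -1], [0, 0, 0.004, 0, 0, 0, -1], [0, 0, 0, 0, 0, 0, -1]]

```text
time: 11.05
ee_pos: [0.5981, 0.4073, 0.0102]
eef_rot: [0.129, 0.992, -0.0, -0.014]
ft_force: [-0.4, -0.4, -2.0]
width: 0.0378
grip_force: 60.6
```

>>> carry_out:
  motion:
    - [[0, 0, 0.002, 0, 0, 0, -1], [0, 0, 0.002, 0, 0, 0, -1], [0, 0, 0, 0, 0, 0, -1]]

```text
time: 11.3
ee_pos: [0.5976, 0.4072, 0.0055]
eef_rot: [0.129, 0.992, -0.001, -0.015]
ft_force: [0.7, 0.2, -1.7]
width: 0.0377
grip_force: 60.5
```

>>> carry_out:
  motion:
    - [[0, 0, 0.002, 0, 0, 0, -1], [0, 0, 0.001, 0, 0, 0, -1], [0, 0, 0, 0, 0, 0, -1]]

```text
time: 11.55
ee_pos: [0.5975, 0.4071, 0.0024]
eef_rot: [0.129, 0.992, -0.001, -0.015]
ft_force: [-0.3, -0.5, -1.9]
width: 0.0379
grip_force: 60.5
```

>>> carry_out:
  motion:
    - [[0, 0, 0, 0, 0, 0, 0.1], [0, 0, 0, 0, 0, 0, 0.4], [0, 0, 0, 0, 0, 0, 1], [0, 0, 0, 0, 0, 0, 1], [0, 0, 0, 0, 0, 0, 1]]

```text
time: 11.97
ee_pos: [0.5978, 0.4073, 0.0031]
eef_rot: [0.129, 0.992, -0.001, -0.014]
ft_force: [0.1, -0.8, -0.2]
width: 0.0854
grip_force: 0.0
```

>>> carry_out:
  motion:
    - [[0, 0, -0.01, 0, 0, 0, 1], [0, 0, -0.03, 0, 0, 0, 1], [0, 0, -0.035, 0, 0, 0, 1], [0, 0, -0.035, 0, 0, 0, 1], [0, 0, -0.035, 0, 0, 0, 1]]

```text
time: 12.38
ee_pos: [0.6017, 0.4068, 0.1501]
eef_rot: [0.129, 0.992, -0.001, -0.014]
ft_force: [0.5, 0.7, 0.0]
width: 0.0857
grip_force: 0.0
```

```bash
python3 - <<'E'
from h import *
st=robot.state(); print(st["time"],st["ee_pos"],st["width"],st["ft_force"])
s=eyes.capture("side"); c=eyes.capture("scene"); p=eyes.capture("wrist")
can=np.hstack([cv2.resize(s["image"][150:450,170:470],(400,400)),cv2.resize(p["image"],(400,400))]); cv2.imwrite("pics/m8.png",can)
for q,S in ((s,None),(c,None),(p,st)):
  for t,z in(("slotted_shim_center",.007),("holed_shim_center",.055)):
    for r in models.place_of(t,q)[:1]: print(t,r["confidence"],onz(q,r["location"],z,S).round(4))
E
```

```text
12.3833 [0.60173093 0.40680451 0.15007773] 0.08569923307183361 [0.50567197 0.72050579 0.03176634]
slotted_shim_center 0.9 [0.5519 0.4176 0.007 ]
holed_shim_center 0.85 [ 0.5632 -0.0158  0.055 ]
slotted_shim_center 0.59 [0.5452 0.4153 0.007 ]
holed_shim_center 0.88 [ 0.5642 -0.0102  0.055 ]
slotted_shim_center 0.96 [0.5457 0.4126 0.007 ]
```

View pics/m8.png

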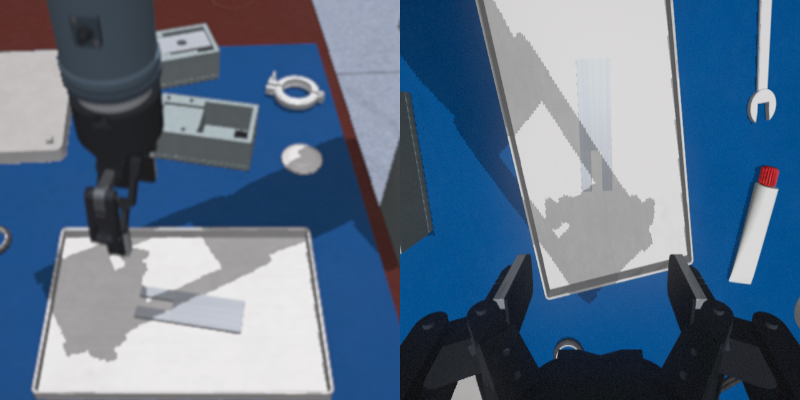

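The shim lies flat in the middle of the tray (side crop px 190,310), the gripper is clear and the holed shim has not moved. I'll hand in.

```bash
python3 -c "
from plant import order
print(order.hand_in())"
```

```text
the job is handed in; nothing more can be done
None
```

I tipped the slotted shim up, gripped it by its raised end and laid it flat near the centre of the tray; the holed shim is still in its nest, and I handed the job in at about 12.5 s (the hand-in call returned no verdict).

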